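Reagent bottles into their drip trays

ROBOT

A 6-joint arm with a two-finger parallel gripper is mounted at the origin on the work surface. World frame = base frame: x ahead of the robot, y to its left, z up, the work surface at z = 0. Lengths are in m, angles in rad, forces in N, time in s.
With the tool pointing down it reaches from about 0.25 to 0.775 m from the base axis. Payload 4 kg.
Tool frame: the origin (TCP) lies between the finger pads; the fingertips stand 14 mm ahead of it and the grasp point (between the pads) lies 5 mm behind it (nose_length is the distance from the TCP to the fingertips, in m); z points along the fingers, y is the line along which they close (so a half turn about z gives the same grasp; the last joint's range is limited). The gripper opens to 94 mm and grips with 3 to 60 N. Pads are 16 mm wide; open, the fingers measure 119 mm over their backs; the gripper's body (75 mm by 177 mm) begins 78 mm behind the grasp point.
Start: joints at [1.102, 0.087, 1.371, -0, 1.684, -0.103], TCP at [0.197, 0.514, 0.22] pointing down, gripper open.
Joint ranges: [-3.1, 3.1], [-0.76, 2.03], [0.27, 2.55], [-1.08, 4.22], [0.17, 2.65], [-2.57, 2.57]. Speed limits (rad/s): [2.79, 2.79, 3.14, 3.14, 3.14, 3.14].

INTERFACE

Orientations are given as [roll, pitch, yaw] about the fixed x, y, z axes, in that order (R = Rz(yaw) Ry(pitch) Rx(roll)).
In Python, from bench import * gives the robot as it stands.
- The arm moves only by the tool move_arm, never from a script. Its argument "steps" is one flat list of numbers, 7 for each row, row after row: the turn, a rotation vector about the world's x, y, z in rad, then the shift along the world's x, y, z in m, then the opening, from 0 (shut) to 1 (fully open). A call has 1 to 12 rows; each row is the pose to reach, as a shift and turn from the pose commanded when the call began; what a row does not reach only later rows make up. A row lasts 1/10 s, in which the tool goes at most 50 mm and 8.59 degrees, less where a joint would pass 70% of its speed; a pose out of reach is approached as far as the arm can. A call with a gripper value outside its range is refused whole. The fingers move at their own pace and stop on an object; the grip force is fixed at half the most. Time passes only in rows, so rows that repeat a pose let the fingers close. It gives the time, the measured TCP pose, the force, the opening and the grip force at its end, in the units of the state.
- get_obs(): the state, without advancing time (a new reading comes with each control period).
- snapshot(name): name is "side" or "top" or "wrist"; returns (picture, depth): 480x640x3 uint8, red, green, blue; 480x640 float32, m along the optical axis (not along the pixel's ray), 0 where there is no reading.
- camera_model(name): a dict with "fx", "fy", "cx", "cy" (pixels), "rvec" (rotation vector, rad) and "tvec" (3), from world to camera coordinates, as OpenCV has them. Camera axes: x right, y down, z forward; pixel columns grow to the right and rows downward; lengths in m; the calibration is good to about 2 mm. A picture is of the moment at which its call begins: read the wrist's pose just before it. camera_model takes no time and is no camera call; for the wrist camera it gives the pose at the moment of the call.
- close_job(): hands the job in; it is judged then, once.
Trained networks look in the newest picture that a camera, given by its name, has taken for a name from the list of things; names that differ only in an ending like _2 or _b are one class to them, and where a whole thing is asked for, a point or a joint stands for the part that bears it (a point fixed in the world has none). Each returns a list of dicts, best first, with "score" (0 to 1); they miss things now and then, are a little off and sometimes report something else, mostly with a low value. They report only what shows in the picture. A call takes as long as a camera call. They do not tell look-alikes from the thing itself.
- silhouettes(camera, target): "pixels" (480x640 bool, what is visible of it) and "uv" ([column, row] in pixels, amid what is visible of it).
- spot_point(camera, target): "uv" ([column, row] in pixels: a listed point, or the origin of a listed thing).
The state is a dict: "time": time; "joint_positions": joint angles; "qvel": joint speeds; "joint_torque": joint torques, N m; "tool_pos": TCP position; "ee_rot": TCP orientation; "wrist_force": force on the tool from outside, world axes, zero at the start; "wrist_torque": the same for the moment, N m; "width": finger opening in m; "finger_force": force on a finger pad.
Only numpy, scipy, OpenCV 4.12 (cv2) and the standard library are available. Lean on these libraries where they do the work, as an engineer would, in place of code of your own. Each camera call takes 0.05 s, during which the arm holds its last target. There are 200 camera calls.

TASK

Put each of the four white reagent bottles into the drip tray of its own shape and size (wide round, narrow round, square, oblong), standing upright with its base down flat on the tray's floor inside the rim. Set every bottle down gently, never letting it drop, and do not tip over any bottle or the amber flask that stands among them.

Things in the scene. Friction and masses are not known exactly. Their poses are not given: they have to be found in the camera images.
- bottle_large: The wide round bottle: white plastic cylinder 66 mm across, shoulder at 80 to 92 mm, 0.25 to 0.45 kg. Blue round screw cap, 30 mm across and 22 mm high, on the bottle's axis: cap from z = 94 to 116 mm above the origin (grip it there, from above). Origin: centre of the underside; z up. 
- bottle_small: The narrow round bottle: white plastic cylinder 42 mm across, shoulder at 70 to 82 mm, 0.09 to 0.15 kg. Blue round screw cap, 30 mm across and 22 mm high, on the bottle's axis: cap from z = 84 to 106 mm above the origin (grip it there, from above). Origin: centre of the underside; z up. 
- bottle_square: The square bottle: white plastic, 58 x 58 mm in plan with sides along its x and y axes, body 84 mm high, 0.24 to 0.40 kg. Blue round screw cap, 30 mm across and 22 mm high, on the bottle's axis: cap from z = 94 to 116 mm above the origin (grip it there, from above). Origin: centre of the underside; z up. 
- bottle_flat: The oblong bottle: white plastic, 80 mm along its x axis and 38 mm along its y axis in plan, body 84 mm high, 0.21 to 0.35 kg. Blue round screw cap, 30 mm across and 22 mm high, on the bottle's axis: cap from z = 94 to 116 mm above the origin (grip it there, from above). Origin: centre of the underside; z up. 
- tray_large: Tray of the wide round bottle: round, 82 mm across inside, 92 mm outside. Aluminium drip tray, fixed to the bench, open above: floor 4 mm thick, wall 5 mm thick and 16 mm high from the bench. Origin: centre of its underside, on the bench; z up. 
- tray_small: Tray of the narrow round bottle: round, 58 mm across inside, 68 mm outside. Aluminium drip tray, fixed to the bench, open above: floor 4 mm thick, wall 5 mm thick and 16 mm high from the bench. Origin: centre of its underside, on the bench; z up. 
- tray_square: Tray of the square bottle: 74 x 74 mm inside, 84 x 84 mm outside, sides along its x and y axes. Aluminium drip tray, fixed to the bench, open above: floor 4 mm thick, wall 5 mm thick and 16 mm high from the bench. Origin: centre of its underside, on the bench; z up. 
- tray_flat: Tray of the oblong bottle: 96 mm along its x axis and 54 mm along its y axis inside, 106 x 64 mm outside. Aluminium drip tray, fixed to the bench, open above: floor 4 mm thick, wall 5 mm thick and 16 mm high from the bench. Origin: centre of its underside, on the bench; z up. 
- flask: Bystander: amber glass conical flask, 64 mm across the foot, 104 mm high with its black rubber stopper, standing loose among the bottles. Origin: centre of the underside; z up. (Other loose things on the bench between the bottles are less than 30 mm high.)
Things that resemble listed ones, but are neither listed nor needed, are in the scene too. Leave any green or turquoise look-alike of the bottle_large alone.

How it is judged:
At the end, for the whole second after the job is handed in: Each bottle stands in the tray of its own shape and size: axis within 12 mm of the tray's centre, underside less than 8 mm above the tray's underside (the floor is at 4 mm, the rim at 16 mm), upright within 0.08 rad, at rest; the flask is still upright (within 0.1 rad) (horizontal distance between bottle_large and tray_large below 0.012 m and z of bottle_large in the frame of tray_large below 0.008 m and angle between each of bottle_large, bottle_small, bottle_square, bottle_flat's own z axis and vertical below 0.08 rad and linear speed of each of bottle_large, bottle_small, bottle_square, bottle_flat below 0.02 m/s and horizontal distance between bottle_small and tray_small below 0.012 m and z of bottle_small in the frame of tray_small below 0.008 m and horizontal distance between bottle_square and tray_square below 0.012 m and z of bottle_square in the frame of tray_square below 0.008 m and horizontal distance between bottle_flat and tray_flat below 0.012 m and z of bottle_flat in the frame of tray_flat below 0.008 m and angle between flask's own z axis and vertical below 0.1 rad); the robot touches nothing.
It fails at once if a bottle is tipped over (more than 0.6 rad) (angle between any of bottle_large, bottle_small, bottle_square, bottle_flat's own z axis and vertical above 0.6 rad).
It fails at once if a bottle is dropped or thrown: faster than 0.6 m/s while the fingers do not touch it (a fall of about 20 mm) ((contact force between the fingers and bottle_large below 0.05 N and linear speed of bottle_large above 0.6 m/s) or (contact force between the fingers and bottle_small below 0.05 N and linear speed of bottle_small above 0.6 m/s) or (contact force between the fingers and bottle_square below 0.05 N and linear speed of bottle_square above 0.6 m/s) or (contact force between the fingers and bottle_flat below 0.05 N and linear speed of bottle_flat above 0.6 m/s)).
It fails at once if the flask is tipped over (more than 0.6 rad) (angle between flask's own z axis and vertical above 0.6 rad).
It also fails if it takes over 99 s, if anything falls off the work surface, if the arm or the gripper's body presses on something with over 40 N, if the wrist force passes 120 N, or if a joint passes its speed limit or range.

## Working session

There is one attempt and no reset: what is moved stays moved. The work goes in short steps, Python scripts to look and compute and a tool call to move; the robot and the scene stay as the last step left them, time stands still between calls to the robot, and variables do not carry over. Pictures are saved under pics/ and viewed, at most 14 in all, crops included, and the job is handed in when it is done.

Besides the shell and the picture viewer there is one more tool, called as name(argument=value, ...) on one line, values as JSON. move_arm: Moves the arm, as the interface text tells. Its arguments: {"type":"object","properties":{"steps":{"type":"array"}},"required":["steps"]}

```bash
mkdir -p pics
cat > h.py <<'E'
from bench import *
import numpy as np, cv2
def cam(n):
    c=camera_model(n);R=cv2.Rodrigues(np.array(c["rvec"],float))[0];return c,R,np.array(c["tvec"],float).ravel()
def cloud(n,d):
    c,R,t=cam(n);v,u=np.mgrid[0:480,0:640]
    P=np.stack([(u-c["cx"])/c["fx"]*d,(v-c["cy"])/c["fy"]*d,d],-1)
    return (P-t)@R
def proj(n,p):
    c,R,t=cam(n);q=R@np.array(p)+t;return q[0]/q[2]*c["fx"]+c["cx"],q[1]/q[2]*c["fy"]+c["cy"]
def save(n,im):cv2.imwrite("pics/"+n,im[:,:,::-1])
E
python3 - <<'E'
from h import *
for n in("top","side"):
    im,d=snapshot(n);save(n+"1.png",im);np.savez("/tmp/"+n,im=im,d=d)
    W=cloud(n,d);np.save("/tmp/W"+n,W)
    c,R,t=cam(n);print(n,"campos",(-R.T@t).round(3))
    for o in "bottle_large bottle_small bottle_square bottle_flat tray_large tray_small tray_square tray_flat flask".split():
        for r in silhouettes(n,o)[:4]:
            if r["score"]<.2: continue
            m=r["pixels"]&(d>0);p=W[m]
            if len(p):print(o,round(r["score"],2),np.round(r["uv"]),m.sum(),"med",np.median(p,0).round(3),"min",np.percentile(p,2,0).round(3),"max",np.percentile(p,98,0).round(3))
print(get_obs()["time"])
E
```

```text
top campos [ 0.347 -0.041  1.103]
bottle_large 0.97 [422. 151.] 887 med [ 0.701 -0.258  0.083] min [ 0.682 -0.294  0.008] max [ 0.739 -0.234  0.118]
bottle_large 0.91 [412. 346.] 870 med [ 0.27  -0.211  0.085] min [ 0.238 -0.248  0.005] max [ 0.298 -0.187  0.118]
bottle_large 0.75 [386. 263.] 800 med [ 0.444 -0.163  0.085] min [ 0.416 -0.197  0.001] max [ 0.479 -0.136  0.118]
bottle_small 0.64 [164. 217.] 513 med [0.569 0.334 0.074] min [ 0.553  0.323 -0.   ] max [0.598 0.379 0.107]
bottle_square 0.74 [261. 174.] 889 med [0.656 0.108 0.085] min [0.63  0.08  0.012] max [0.695 0.147 0.117]
bottle_square 0.26 [307. 249.] 562 med [0.488 0.006 0.038] min [ 0.465 -0.021  0.001] max [0.522 0.037 0.105]
bottle_flat 0.58 [452. 300.] 831 med [ 0.366 -0.301  0.087] min [ 0.33  -0.331  0.02 ] max [ 0.403 -0.28   0.118]
tray_large 0.73 [248. 268.] 1202 med [0.456 0.155 0.004] min [ 0.414  0.111 -0.001] max [0.497 0.196 0.018]
tray_small 0.77 [176. 304.] 696 med [0.369 0.322 0.005] min [ 0.338  0.288 -0.001] max [0.398 0.35  0.018]
tray_square 0.86 [362. 178.] 1237 med [ 0.663 -0.118  0.005] min [
[... 947 characters left out ...]
.204  0.001] max [ 0.472 -0.152  0.116]
bottle_square 0.92 [348. 204.] 1044 med [0.655 0.094 0.066] min [0.628 0.075 0.005] max [0.687 0.127 0.116]
bottle_flat 0.73 [313. 362.] 2271 med [ 0.357 -0.324  0.068] min [ 0.321 -0.342  0.003] max [ 0.394 -0.294  0.116]
tray_large 0.93 [262. 228.] 830 med [0.455 0.155 0.005] min [ 0.41   0.107 -0.001] max [0.496 0.195 0.017]
tray_small 0.93 [208. 205.] 416 med [0.367 0.322 0.006] min [ 0.335  0.283 -0.001] max [0.398 0.35  0.016]
tray_square 0.88 [395. 273.] 1198 med [ 0.661 -0.12   0.005] min [ 0.613 -0.168 -0.001] max [ 0.707 -0.075  0.017]
flask 0.55 [302. 251.] 878 med [ 0.486 -0.006  0.038] min [ 0.463 -0.024  0.001] max [0.515 0.018 0.104]
1.0
```

View pics/top1.png

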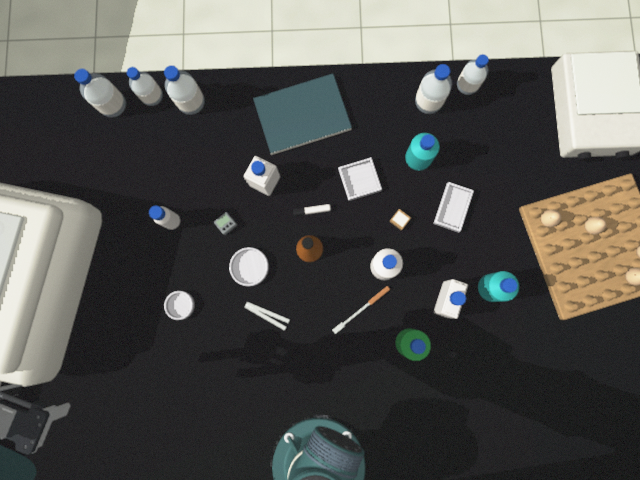

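View pics/side1.png

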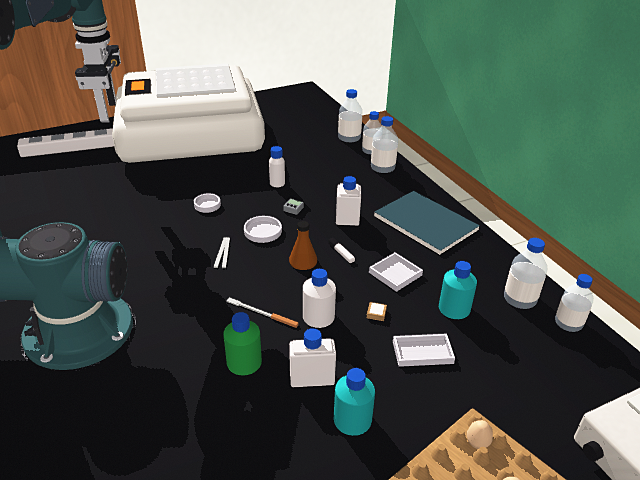

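Candidates for bottle_large, in top view pixels: white (386,263), teal (422,151), teal (498,286) and green (412,346). I choose the white one. The clear bottles at the back edge are bystanders. Next I measure caps, orientations and trays, and check with a crop.

Run:
```python
from h import *
P=[];C=[]
for n in("top","side"):
    W=np.load("/tmp/W%s.npy"%n);z=np.load("/tmp/%s.npz"%n);m=z["d"]>0;P.append(W[m]);C.append(z["im"][m].astype(int))
def fitc(q):
    A=np.c_[q[:,:2]*2,np.ones(len(q))];s=np.linalg.lstsq(A,(q[:,:2]**2).sum(1),rcond=None)[0];return s[:2],np.sqrt(s[2]+s[:2]@s[:2])
B=dict(large=(.443,-.165,.116),small=(.567,.335,.106),square=(.656,.108,.116),flat=(.362,-.303,.116))
for k,(x,y,h) in B.items():
    for n in(0,1):
        p,c=P[n],C[n]
        s=(np.hypot(p[:,0]-x,p[:,1]-y)<.06)&(c[:,2]>c[:,0]+50)&(c[:,2]>c[:,1]+30)
        t=p[s&(p[:,2]>h-.004)]
        print(k,n,"captop",len(t),((t.min(0)+t.max(0))/2)[:2].round(4),t.mean(0).round(4),(t.max(0)-t.min(0)).round(3), "allcap fit",[np.round(v,4) for v in fitc(p[s&(p[:,2]<h-.003)])])
    q=np.concatenate([p[(np.hypot(p[:,0]-x,p[:,1]-y)<.07)&(p[:,2]>.03)&(p[:,2]<.09)&(c.min(1)>70)] for p,c in zip(P,C)])
    print("  body",len(q),cv2.minAreaRect(q[:,:2].astype(np.float32)*1000))
T=dict(large=(.456,.155),small=(.368,.322),square=(.662,-.119),flat=(.586,-.342))
for k,(x,y) in T.items():
    for n in(0,1):
        p=P[n];q=p[(np.hypot(p[:,0]-x,p[:,1]-y)<.068)&(p[:,2]>.012)&(p[:,2]<.022)]
        print("tray",k,n,len(q),[np.round(v,4) for v in fitc(q)],cv2.minAreaRect(q[:,:2].astype(np.float32)*1000))
im=np.load("/tmp/top.npz")["im"]
save("crop1.png",cv2.resize(im[130:370,330:530],None,fx=2.5,fy=2.5))
```

```text
large 0 captop 146 [ 0.4466 -0.1683] [ 0.4466 -0.1677  0.1159] [0.027 0.028 0.008] allcap fit [array([ 0.445 , -0.1715]), np.float64(0.0129)]
large 1 captop 129 [ 0.4446 -0.1701] [ 0.4447 -0.1718  0.115 ] [0.03  0.031 0.007] allcap fit [array([ 0.4376, -0.1799]), np.float64(0.0124)]
  body 1536 ((445.8246765136719, -170.22201538085938), (69.72740173339844, 66.2426528930664), 44.20871353149414)
small 0 captop 134 [0.5736 0.3433] [0.5736 0.3434 0.1054] [0.03  0.03  0.007] allcap fit [array([0.5753, 0.3515]), np.float64(0.0189)]
small 1 captop 56 [0.5717 0.3412] [0.5718 0.3403 0.1046] [0.029 0.034 0.008] allcap fit [array([0.5706, 0.3387]), np.float64(0.0116)]
  body 522 ((568.88720703125, 335.03662109375), (37.963584899902344, 41.05759811401367), 61.04121017456055)
square 0 captop 131 [0.6648 0.1144] [0.6655 0.1146 0.1155] [0.028 0.028 0.008] allcap fit [array([0.6642, 0.1135]), np.float64(0.0121)]
square 1 captop 75 [0.6643 0.1104] [0.664  0.1104 0.115 ] [0.033 0.033 0.007] allcap fit [array([0.6638, 0.1109]), np.float64(0.0124)]
  body 1254 ((664.0818481445312, 111.00923156738281), (
[... 1056 characters left out ...]
39, 65.7972412109375), 63.98286056518555)
tray square 0 261 [array([ 0.6617, -0.1183]), np.float64(0.0456)] ((662.2760620117188, -117.94717407226562), (85.0879898071289, 83.72174835205078), 15.535365104675293)
tray square 1 279 [array([ 0.6595, -0.1213]), np.float64(0.0457)] ((659.0028686523438, -120.8818359375), (88.7656478881836, 86.62687683105469), 15.203861236572266)
tray flat 0 304 [array([ 0.5852, -0.3404]), np.float64(0.0465)] ((585.29052734375, -340.8994140625), (64.68635559082031, 107.31501770019531), 68.31935119628906)
tray flat 1 427 [array([ 0.5832, -0.3441]), np.float64(0.0456)] ((583.4830932617188, -343.14251708984375), (70.0392074584961, 106.72895812988281), 67.52262878417969)
```

View pics/crop1.png

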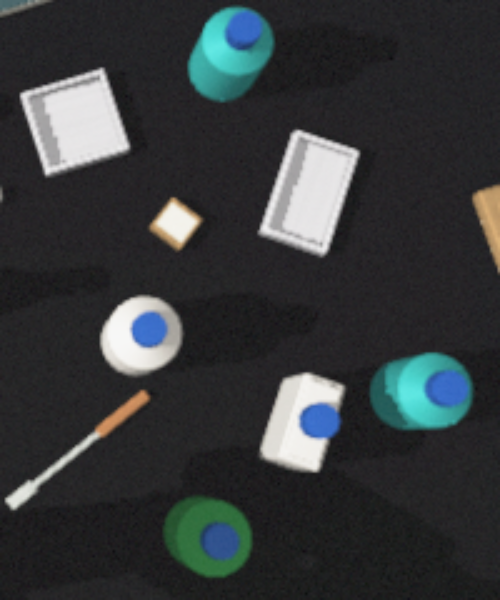

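The white large and oblong bottles are confirmed. Next I refine the square and oblong yaw and check the clearance near the machine at left.

Run:
```python
from h import *
o=get_obs();print({k:np.round(o[k],3) for k in("tool_pos","ee_rot","wrist_force","width","joint_positions")})
P=[];C=[]
for n in("top","side"):
    W=np.load("/tmp/W%s.npy"%n);z=np.load("/tmp/%s.npz"%n);m=z["d"]>0;P.append(W[m]);C.append(z["im"][m].astype(int))
for k,x,y in(("square",.6645,.1125),("flat",.3635,-.311)):
    for n in(0,1):
        p,c=P[n],C[n];near=(np.hypot(p[:,0]-x,p[:,1]-y)<.055)&(c.max(1)-c.min(1)<50)&(c.max(1)>70)
        for a,b in((.078,.09),(.015,.075)):
            q=p[near&(p[:,2]>a)&(p[:,2]<b)]
            if len(q)>20:print(k,n,a,len(q),[np.round(v,1) for v in cv2.minAreaRect(q[:,:2].astype(np.float32)*1000)])
A=np.concatenate(P)
for y0 in np.arange(.36,.6,.03):
    s=A[(A[:,1]>y0)&(A[:,1]<y0+.03)&(A[:,0]>.3)&(A[:,0]<.7)];print(round(y0,2),s[:,2].max().round(3) if len(s) else None)
```

```text
{'tool_pos': array([0.197, 0.514, 0.22 ]), 'ee_rot': array([3.141, 0.   , 2.776]), 'wrist_force': array([-0.903, -0.561, -0.571]), 'width': np.float64(0.094), 'joint_positions': array([ 1.102,  0.087,  1.371,  0.   ,  1.684, -0.103])}
square 0 0.078 406 [array([666.6, 114.8]), array([58.5, 57.6]), np.float64(61.1)]
square 0 0.015 241 [array([647.5, 109.3]), array([39.6, 78.2]), np.float64(16.1)]
square 1 0.078 250 [array([663. , 110.3]), array([60.5, 55.9]), np.float64(60.8)]
square 1 0.015 500 [array([651.5,  88.9]), array([20.9, 57.2]), np.float64(54.8)]
flat 0 0.078 396 [array([ 365. , -309.1]), array([38.5, 79.4]), np.float64(68.3)]
flat 0 0.015 227 [array([ 364.4, -293.2]), array([85.4, 31.1]), np.float64(1.6)]
flat 1 0.078 623 [array([ 362.3, -313. ]), array([40.3, 79.6]), np.float64(69.1)]
flat 1 0.015 1032 [array([ 352.7, -323.3]), array([36.3, 86.5]), np.float64(48.9)]
0.36 0.006
0.39 0.006
0.42 0.007
0.45 0.007
0.48 0.125
0.51 0.17
0.54 0.174
0.57 0.181
```

move_arm(steps=[0, 0, 0, 0.3757, -0.172, 0, 1, 0, 0, 0, 0.3757, -0.172, 0, 1, 0, 0, 0, 0.3757, -0.172, 0, 1, 0, 0, 0, 0.3757, -0.172, 0, 1, 0, 0, 0, 0.3757, -0.172, 0, 1, 0, 0, 0, 0.3757, -0.172, 0, 1, 0, 0, 0, 0.3757, -0.172, 0, 1, 0, 0, 0, 0.3757, -0.172, 0, 1, 0, 0, 0, 0.3757, -0.172, 0, 1, 0, 0, 0, 0.3757, -0.172, 0, 1, 0, 0, 0, 0.3757, -0.172, 0, 1, 0, 0, 0, 0.3757, -0.172, -0.04, 1])

```text
time: 2.2
tool_pos: [0.574, 0.3448, 0.1874]
ee_rot: [3.13, 0.01, 2.778]
wrist_force: [0.2, 0.1, -0.1]
width: 0.094
finger_force: 0.0
```

move_arm(steps=[0, 0, 0, 0, 0, -0.03, 1, 0, 0, 0, 0, 0, -0.06, 1, 0, 0, 0, 0, 0, -0.083, 1, 0, 0, 0, 0, 0, -0.083, 1, 0, 0, 0, 0, 0, -0.083, 1, 0, 0, 0, 0, 0, -0.083, 0, 0, 0, 0, 0, 0, -0.083, 0, 0, 0, 0, 0, 0, -0.083, 0, 0, 0, 0, 0, 0, -0.083, 0, 0, 0, 0, 0, 0, -0.083, 0, 0, 0, 0, 0, 0, -0.083, 0, 0, 0, 0, 0, 0, -0.083, 0])

```text
time: 3.4
tool_pos: [0.5725, 0.3415, 0.0964]
ee_rot: [-3.142, -0.0, 2.776]
wrist_force: [0.4, -0.2, 0.1]
width: 0.0419
finger_force: 0.0
```

move_arm(steps=[0, 0, 0, 0, 0, 0, 0, 0, 0, 0, 0, 0, 0, 0, 0, 0, 0, 0, 0, 0, 0, 0, 0, 0, 0, 0, 0, 0, 0, 0, 0, 0, 0, 0, 0])

```text
time: 3.9
tool_pos: [0.5724, 0.3416, 0.0964]
ee_rot: [3.142, -0.0, 2.776]
wrist_force: [-0.7, 0.9, -0.7]
width: 0.0293
finger_force: 30.0
```

move_arm(steps=[0, 0, 0, 0, 0, 0.03, 0, 0, 0, 0, 0, 0, 0.06, 0, 0, 0, 0, -0.03, -0.004, 0.06, 0, 0, 0, 0, -0.07, -0.008, 0.06, 0, 0, 0, 0, -0.11, -0.013, 0.06, 0, 0, 0, 0, -0.15, -0.018, 0.06, 0, 0, 0, 0, -0.18, -0.021, 0.06, 0, 0, 0, 0, -0.2047, -0.024, 0.06, 0, 0, 0, 0, -0.2047, -0.024, 0.06, 0, 0, 0, 0, -0.2047, -0.024, 0.06, 0, 0, 0, 0, -0.2047, -0.024, 0.04, 0, 0, 0, 0, -0.2047, -0.024, 0.025, 0])

```text
time: 5.1
tool_pos: [0.3691, 0.3178, 0.1211]
ee_rot: [3.141, 0.001, 2.775]
wrist_force: [-0.4, 0.2, -2.1]
width: 0.0294
finger_force: 30.0
```

Run:
```python
from h import *
im,d=snapshot("side");save("s2.png",cv2.resize(im[90:330,100:420],None,fx=2.4,fy=2.4));print(get_obs()["tool_pos"])
```

```text
[0.3676006  0.31663238 0.11790097]
```

View pics/s2.png

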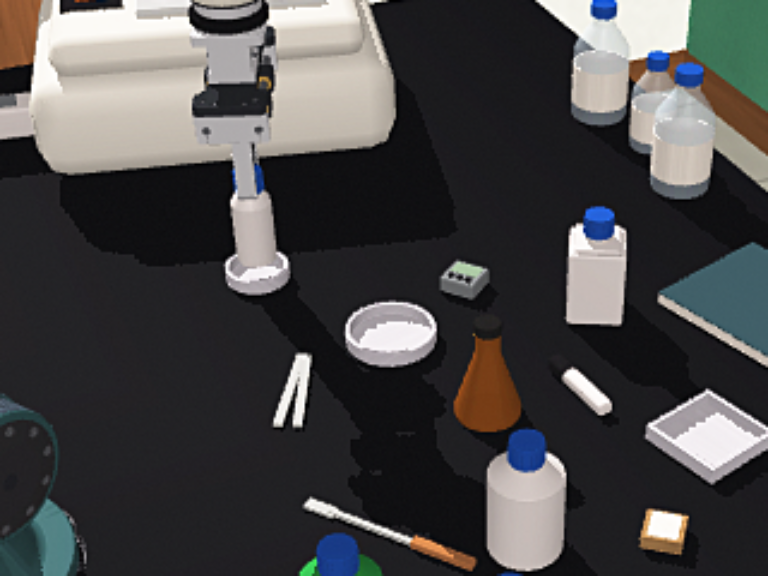

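The bottle hangs centred over the small tray (crop 257,270). I lower it slowly.

move_arm(steps=[0, 0, 0, 0, 0, -0.006, 0, 0, 0, 0, 0, 0, -0.011, 0, 0, 0, 0, 0, 0, -0.015, 0, 0, 0, 0, 0, 0, -0.018, 0, 0, 0, 0, 0, 0, -0.02, 0, 0, 0, 0, 0, 0, -0.02, 0, 0, 0, 0, 0, 0, -0.02, 0])

```text
time: 5.85
tool_pos: [0.3678, 0.3177, 0.1018]
ee_rot: [3.141, 0.0, 2.776]
wrist_force: [-0.2, 0.1, -1.3]
width: 0.0292
finger_force: 30.0
```

move_arm(steps=[0, 0, 0, 0, 0, -0.0005, 0, 0, 0, 0, 0, 0, -0.001, 0, 0, 0, 0, 0, 0, -0.0015, 0, 0, 0, 0, 0, 0, -0.0015, 0, 0, 0, 0, 0, 0, -0.0015, 0])

```text
time: 6.35
tool_pos: [0.3679, 0.3177, 0.1003]
ee_rot: [3.141, 0.0, 2.776]
wrist_force: [-0.7, -0.1, 0.5]
width: 0.0295
finger_force: 30.0
```

Touching down. Release.

move_arm(steps=[0, 0, 0, 0, 0, 0, 0.8, 0, 0, 0, 0, 0, 0, 0.8, 0, 0, 0, 0, 0, 0, 0.8, 0, 0, 0, 0, 0, 0, 0.8, 0, 0, 0, 0, 0, 0, 0.8, 0, 0, 0, 0, 0, 0.04, 0.8, 0, 0, 0, 0, 0, 0.08, 1, 0, 0, 0, 0, 0, 0.12, 1, 0, 0, 0, 0, 0, 0.12, 1])

```text
time: 7.25
tool_pos: [0.3703, 0.3194, 0.2271]
ee_rot: [3.131, 0.007, 2.776]
wrist_force: [0.6, 0.7, 0.2]
width: 0.093
finger_force: 0.0
```

move_arm(steps=[0, 0, 0, 0.2965, -0.2055, 0, 1, 0, 0, 0, 0.2965, -0.2055, 0, 1, 0, 0, 0, 0.2965, -0.2055, 0, 1, 0, 0, 0, 0.2965, -0.2055, 0, 1, 0, 0, 0, 0.2965, -0.2055, 0, 1, 0, 0, 0, 0.2965, -0.2055, 0, 1, 0, 0, 0, 0.2965, -0.2055, 0, 1, 0, 0, 0, 0.2965, -0.2055, 0, 1, 0, 0, 0, 0.2965, -0.2055, 0, 1, 0, 0, 0, 0.2965, -0.2055, 0, 1, 0, 0, 0, 0.2965, -0.2055, -0.035, 1, 0, 0, 0, 0.2965, -0.2055, -0.05, 1])

```text
time: 8.45
tool_pos: [0.662, 0.1138, 0.1682]
ee_rot: [-3.141, -0.003, 2.778]
wrist_force: [-0.8, -0.0, 0.1]
width: 0.094
finger_force: 0.0
```

move_arm(steps=[0, 0, 0, 0, 0, -0.025, 1, 0, 0, 0, 0, 0, -0.05, 1, 0, 0, 0, 0, 0, -0.0635, 1, 0, 0, 0, 0, 0, -0.0635, 1, 0, 0, 0, 0, 0, -0.0635, 0, 0, 0, 0, 0, 0, -0.0635, 0, 0, 0, 0, 0, 0, -0.0635, 0, 0, 0, 0, 0, 0, -0.0635, 0, 0, 0, 0, 0, 0, -0.0635, 0, 0, 0, 0, 0, 0, -0.0635, 0, 0, 0, 0, 0, 0, -0.0635, 0, 0, 0, 0, 0, 0, -0.0635, 0])

```text
time: 9.65
tool_pos: [0.6643, 0.1123, 0.1065]
ee_rot: [3.141, -0.0, 2.776]
wrist_force: [-1.1, 0.9, -0.0]
width: 0.0334
finger_force: 0.6
```

move_arm(steps=[0, 0, 0, 0, 0, 0, 0, 0, 0, 0, 0, 0, 0, 0, 0, 0, 0, 0, 0, 0, 0, 0, 0, 0, 0, 0, 0, 0])

```text
time: 10.05
tool_pos: [0.6643, 0.1123, 0.1065]
ee_rot: [3.141, 0.0, 2.776]
wrist_force: [0.3, 2.0, -0.5]
width: 0.0293
finger_force: 30.0
```

move_arm(steps=[0, 0, 0, 0, 0, 0.03, 0, 0, 0, 0, 0, 0, 0.06, 0, 0, 0, -0.12, 0, -0.03, 0.06, 0, 0, 0, -0.24, 0, -0.065, 0.06, 0, 0, 0, -0.36, -0.001, -0.1, 0.06, 0, 0, 0, -0.48, -0.002, -0.135, 0.06, 0, 0, 0, -0.6, -0.003, -0.17, 0.06, 0, 0, 0, -0.7, -0.004, -0.2, 0.06, 0, 0, 0, -0.796, -0.004, -0.2322, 0.06, 0, 0, 0, -0.796, -0.004, -0.2322, 0.06, 0, 0, 0, -0.796, -0.004, -0.2322, 0.04, 0, 0, 0, -0.796, -0.004, -0.2322, 0.025, 0])

```text
time: 11.25
tool_pos: [0.6596, -0.1201, 0.1299]
ee_rot: [-3.14, -0.001, 1.98]
wrist_force: [-0.4, 0.6, -2.5]
width: 0.0292
finger_force: 30.0
```

Run:
```python
from h import *
im,d=snapshot("side");save("s3.png",cv2.resize(im[150:350,270:510],None,fx=3,fy=3));o=get_obs();print(o["tool_pos"],o["ee_rot"])
```

```text
[ 0.6578937  -0.11932666  0.12590696] [-3.13514009 -0.00503633  1.98023702]
```

View pics/s3.png

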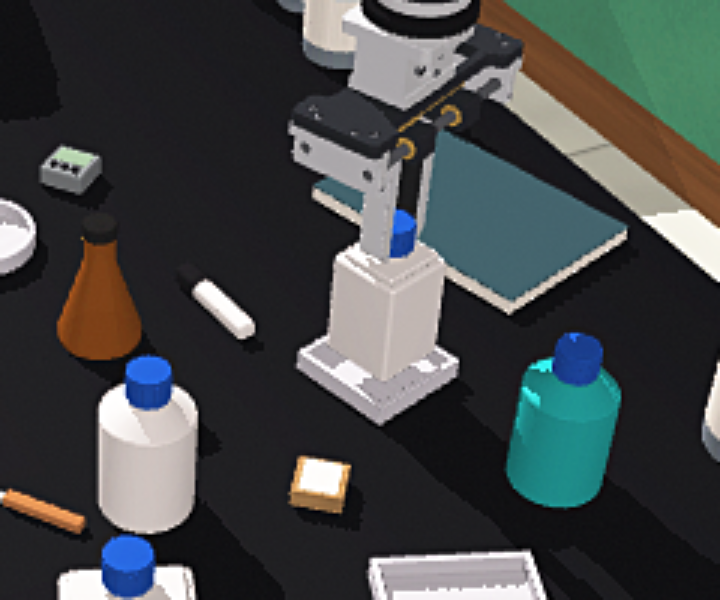

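The square bottle is aligned over its tray (crop 380,370). I lower it.

move_arm(steps=[0, 0, 0, 0, 0, -0.006, 0, 0, 0, 0, 0, 0, -0.011, 0, 0, 0, 0, 0, 0, -0.015, 0, 0, 0, 0, 0, 0, -0.018, 0, 0, 0, 0, 0, 0, -0.02, 0, 0, 0, 0, 0, 0, -0.0205, 0, 0, 0, 0, 0, 0, -0.021, 0, 0, 0, 0, 0, 0, -0.0215, 0, 0, 0, 0, 0, 0, -0.0215, 0, 0, 0, 0, 0, 0, -0.0215, 0])

```text
time: 12.3
tool_pos: [0.6605, -0.1202, 0.1105]
ee_rot: [3.141, 0.001, 1.98]
wrist_force: [0.6, 0.1, -1.3]
width: 0.0291
finger_force: 30.0
```

move_arm(steps=[0, 0, 0, 0, 0, -0.0005, 0, 0, 0, 0, 0, 0, -0.0005, 0, 0, 0, 0, 0, 0, -0.0005, 0.8, 0, 0, 0, 0, 0, -0.0005, 0.8, 0, 0, 0, 0, 0, -0.0005, 0.8, 0, 0, 0, 0, 0, -0.0005, 0.8, 0, 0, 0, 0, 0, -0.0005, 0.8, 0, 0, 0, 0, 0, 0.04, 0.8, 0, 0, 0, 0, 0, 0.08, 0.8, 0, 0, 0, 0, 0, 0.11, 0.8, 0, 0, 0, 0, 0, 0.11, 0.8])

```text
time: 13.4
tool_pos: [0.6626, -0.1206, 0.2272]
ee_rot: [3.132, 0.007, 1.98]
wrist_force: [0.1, -0.4, 2.3]
width: 0.0754
finger_force: 0.0
```

move_arm(steps=[0, 0, 0, -0.297, -0.1913, 0, 1, 0, 0, 0, -0.297, -0.1913, 0, 1, 0, 0, 0, -0.297, -0.1913, 0, 1, 0, 0, 0, -0.297, -0.1913, 0, 1, 0, 0, 0, -0.297, -0.1913, 0, 1, 0, 0, 0, -0.297, -0.1913, 0, 1, 0, 0, 0, -0.297, -0.1913, 0, 1, 0, 0, 0, -0.297, -0.1913, 0, 1, 0, 0, 0, -0.297, -0.1913, 0, 1, 0, 0, 0, -0.297, -0.1913, 0, 1, 0, 0, 0, -0.297, -0.1913, -0.035, 1, 0, 0, 0, -0.297, -0.1913, -0.05, 1])

```text
time: 14.6
tool_pos: [0.3641, -0.3095, 0.1673]
ee_rot: [-3.141, -0.003, 1.983]
wrist_force: [-0.3, -0.2, -0.2]
width: 0.0941
finger_force: 0.0
```

move_arm(steps=[0, 0, 0, 0, 0, -0.025, 1, 0, 0, 0, 0, 0, -0.05, 1, 0, 0, 0, 0, 0, -0.0635, 1, 0, 0, 0, 0, 0, -0.0635, 1, 0, 0, 0, 0, 0, -0.0635, 0, 0, 0, 0, 0, 0, -0.0635, 0, 0, 0, 0, 0, 0, -0.0635, 0, 0, 0, 0, 0, 0, -0.0635, 0, 0, 0, 0, 0, 0, -0.0635, 0, 0, 0, 0, 0, 0, -0.0635, 0, 0, 0, 0, 0, 0, -0.0635, 0, 0, 0, 0, 0, 0, -0.0635, 0])

```text
time: 15.8
tool_pos: [0.3632, -0.3114, 0.1065]
ee_rot: [3.142, -0.0, 1.98]
wrist_force: [-0.6, -0.2, 0.5]
width: 0.0333
finger_force: 0.0
```

move_arm(steps=[0, 0, 0, 0, 0, 0, 0, 0, 0, 0, 0, 0, 0, 0, 0, 0, 0, 0, 0, 0, 0, 0, 0, 0, 0, 0, 0, 0])

```text
time: 16.2
tool_pos: [0.3634, -0.3113, 0.1065]
ee_rot: [3.141, 0.0, 1.98]
wrist_force: [1.6, 0.4, 0.3]
width: 0.0293
finger_force: 30.0
```

move_arm(steps=[0, 0, 0, 0, 0, 0.03, 0, 0, 0, 0, 0, 0, 0.06, 0, 0, 0, 0, 0.03, -0.004, 0.06, 0, 0, 0, 0, 0.07, -0.01, 0.06, 0, 0, 0, 0, 0.11, -0.015, 0.06, 0, 0, 0, 0, 0.15, -0.021, 0.06, 0, 0, 0, 0, 0.19, -0.027, 0.06, 0, 0, 0, 0, 0.2208, -0.031, 0.06, 0, 0, 0, 0, 0.2208, -0.031, 0.06, 0, 0, 0, 0, 0.2208, -0.031, 0.045, 0, 0, 0, 0, 0.2208, -0.031, 0.03, 0, 0, 0, 0, 0.2208, -0.031, 0.025, 0])

```text
time: 17.4
tool_pos: [0.5814, -0.3414, 0.1277]
ee_rot: [-3.138, -0.005, 1.979]
wrist_force: [-0.5, 0.6, -2.8]
width: 0.0297
finger_force: 30.0
```

Run:
```python
from h import *
im,d=snapshot("side");save("s4.png",cv2.resize(im[210:410,300:540],None,fx=3,fy=3));o=get_obs();print(o["tool_pos"],o["ee_rot"])
```

```text
[ 0.58144534 -0.34143092  0.12769286] [-3.13809464 -0.00544251  1.97888786]
```

View pics/s4.png

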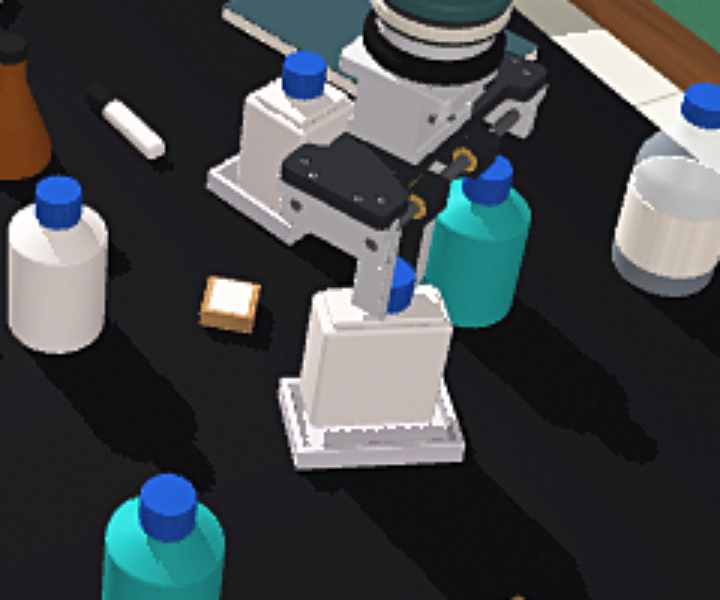

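The oblong bottle is aligned over its tray (crop 375,420). I lower it.

move_arm(steps=[0, 0, 0, 0, 0, -0.002, 0, 0, 0, 0, 0, 0, -0.006, 0, 0, 0, 0, 0, 0, -0.011, 0, 0, 0, 0, 0, 0, -0.015, 0, 0, 0, 0, 0, 0, -0.018, 0, 0, 0, 0, 0, 0, -0.02, 0, 0, 0, 0, 0, 0, -0.0205, 0, 0, 0, 0, 0, 0, -0.021, 0, 0, 0, 0, 0, 0, -0.0215, 0, 0, 0, 0, 0, 0, -0.022, 0, 0, 0, 0, 0, 0, -0.022, 0, 0, 0, 0, 0, 0, -0.022, 0])

```text
time: 18.65
tool_pos: [0.5842, -0.3425, 0.1106]
ee_rot: [3.141, 0.001, 1.98]
wrist_force: [-2.1, 1.3, 1.7]
width: 0.0296
finger_force: 30.0
```

move_arm(steps=[0, 0, 0, 0, 0, 0, 0.8, 0, 0, 0, 0, 0, 0, 0.8, 0, 0, 0, 0, 0, 0, 0.8, 0, 0, 0, 0, 0, 0, 0.8, 0, 0, 0, 0, 0, 0, 0.8, 0, 0, 0, 0, 0, 0.04, 0.8, 0, 0, 0, 0, 0, 0.08, 1, 0, 0, 0, 0, 0, 0.1105, 1, 0, 0, 0, 0, 0, 0.1105, 1])

```text
time: 19.55
tool_pos: [0.5861, -0.3438, 0.2272]
ee_rot: [3.135, 0.01, 1.98]
wrist_force: [0.3, 0.2, 0.7]
width: 0.0932
finger_force: 0.0
```

move_arm(steps=[0, 0, 0, -0.1388, 0.1725, 0, 1, 0, 0, 0, -0.1388, 0.1725, 0, 1, 0, 0, 0, -0.1388, 0.1725, 0, 1, 0, 0, 0, -0.1388, 0.1725, 0, 1, 0, 0, 0, -0.1388, 0.1725, 0, 1, 0, 0, 0, -0.1388, 0.1725, 0, 1, 0, 0, 0, -0.1388, 0.1725, 0, 1, 0, 0, 0, -0.1388, 0.1725, -0.035, 1, 0, 0, 0, -0.1388, 0.1725, -0.05, 1])

```text
time: 20.45
tool_pos: [0.4451, -0.1705, 0.167]
ee_rot: [-3.139, -0.003, 1.979]
wrist_force: [-0.1, -0.5, 0.6]
width: 0.0939
finger_force: 0.0
```

move_arm(steps=[0, 0, 0, 0, 0, -0.025, 1, 0, 0, 0, 0, 0, -0.05, 1, 0, 0, 0, 0, 0, -0.0635, 1, 0, 0, 0, 0, 0, -0.0635, 1, 0, 0, 0, 0, 0, -0.0635, 0, 0, 0, 0, 0, 0, -0.0635, 0, 0, 0, 0, 0, 0, -0.0635, 0, 0, 0, 0, 0, 0, -0.0635, 0, 0, 0, 0, 0, 0, -0.0635, 0, 0, 0, 0, 0, 0, -0.0635, 0, 0, 0, 0, 0, 0, -0.0635, 0, 0, 0, 0, 0, 0, -0.0635, 0])

```text
time: 21.65
tool_pos: [0.4453, -0.1698, 0.1065]
ee_rot: [3.141, 0.0, 1.98]
wrist_force: [0.2, -0.3, 1.5]
width: 0.0338
finger_force: 0.5
```

move_arm(steps=[0, 0, 0, 0, 0, 0, 0, 0, 0, 0, 0, 0, 0, 0, 0, 0, 0, 0, 0, 0, 0, 0, 0, 0, 0, 0, 0, 0])

```text
time: 22.05
tool_pos: [0.4455, -0.1698, 0.1066]
ee_rot: [3.141, 0.0, 1.98]
wrist_force: [1.8, 1.5, -0.3]
width: 0.0294
finger_force: 30.0
```

move_arm(steps=[0, 0, 0, 0, 0, 0.03, 0, 0, 0, 0, 0, 0, 0.065, 0, 0, 0, 0, 0, 0, 0.1, 0, 0, 0, 0, 0, 0, 0.14, 0, 0, 0, 0, -0.01, 0.03, 0.14, 0, 0, 0, 0, -0.02, 0.07, 0.14, 0, 0, 0, 0, -0.03, 0.11, 0.14, 0, 0, 0, 0, -0.03, 0.15, 0.14, 0, 0, 0, 0, -0.03, 0.19, 0.14, 0, 0, 0, 0, -0.02, 0.23, 0.14, 0, 0, 0, 0, -0.01, 0.27, 0.14, 0, 0, 0, 0, 0, 0.3, 0.14, 0])

```text
time: 23.25
tool_pos: [0.4445, 0.1321, 0.2455]
ee_rot: [-3.14, -0.0, 1.981]
wrist_force: [0.7, -0.3, -1.4]
width: 0.0294
finger_force: 30.0
```

move_arm(steps=[0, 0, 0, 0, 0.009, 0.022, 0, 0, 0, 0, 0, 0.009, 0.022, 0, 0, 0, 0, 0, 0.009, 0.022, -0.03, 0, 0, 0, 0, 0.009, 0.022, -0.06, 0, 0, 0, 0, 0.009, 0.022, -0.085, 0, 0, 0, 0, 0.009, 0.022, -0.1, 0, 0, 0, 0, 0.009, 0.022, -0.11, 0, 0, 0, 0, 0.009, 0.022, -0.115, 0, 0, 0, 0, 0.009, 0.022, -0.115, 0])

```text
validation failed for argument at $.st...
```

Run:
```python
from h import *
im,d=snapshot("side");save("s5.png",cv2.resize(im[120:320,170:410],None,fx=3,fy=3));o=get_obs();print(o["tool_pos"],o["ee_rot"])
```

```text
[0.4456334  0.13588179 0.24506459] [ 3.14124802 -0.00462177  1.98489634]
```

View pics/s5.png

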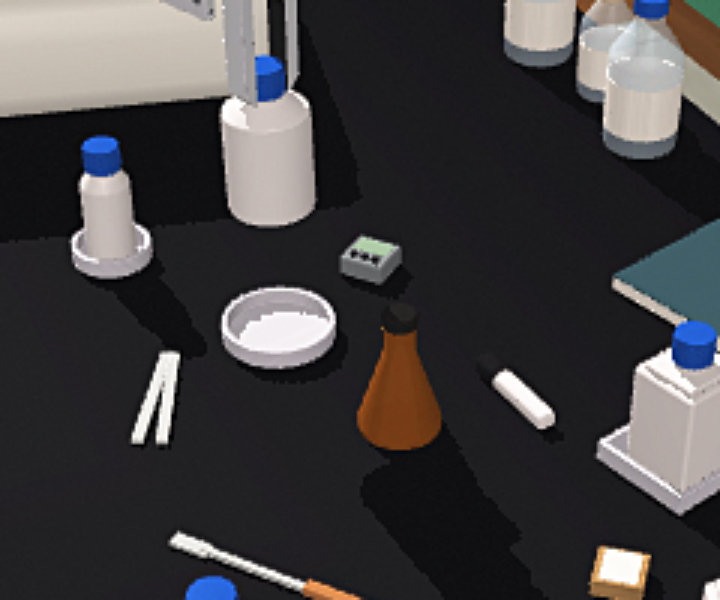

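The second call had a malformed first row and was refused, so the large bottle still hangs high (crop 268,150). I resend it corrected.

move_arm(steps=[0, 0, 0, 0.009, 0.022, 0, 0, 0, 0, 0, 0.009, 0.022, 0, 0, 0, 0, 0, 0.009, 0.022, -0.03, 0, 0, 0, 0, 0.009, 0.022, -0.06, 0, 0, 0, 0, 0.009, 0.022, -0.085, 0, 0, 0, 0, 0.009, 0.022, -0.1, 0, 0, 0, 0, 0.009, 0.022, -0.11, 0, 0, 0, 0, 0.009, 0.022, -0.115, 0, 0, 0, 0, 0.009, 0.022, -0.115, 0])

```text
time: 24.2
tool_pos: [0.4539, 0.1517, 0.1311]
ee_rot: [-3.14, 0.0, 1.979]
wrist_force: [0.1, 0.5, -2.9]
width: 0.0292
finger_force: 30.0
```

Run:
```python
from h import *
im,d=snapshot("side");save("s6.png",cv2.resize(im[120:320,170:410],None,fx=3,fy=3));o=get_obs();print(o["tool_pos"],o["ee_rot"])
```

```text
[0.45448664 0.15188768 0.1319728 ] [3.14098454e+00 3.08619234e-04 1.97951186e+00]
```

View pics/s6.png

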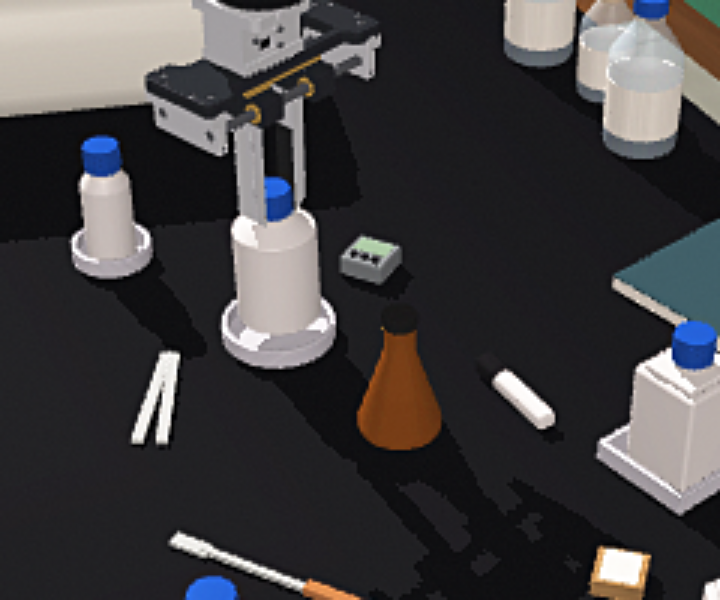

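The large bottle is over its tray (crop 278,310). I lower it.

move_arm(steps=[0, 0, 0, 0, 0, -0.002, 0, 0, 0, 0, 0, 0, -0.006, 0, 0, 0, 0, 0, 0, -0.011, 0, 0, 0, 0, 0, 0, -0.015, 0, 0, 0, 0, 0, 0, -0.018, 0, 0, 0, 0, 0, 0, -0.02, 0, 0, 0, 0, 0, 0, -0.0205, 0, 0, 0, 0, 0, 0, -0.021, 0, 0, 0, 0, 0, 0, -0.0215, 0, 0, 0, 0, 0, 0, -0.022, 0, 0, 0, 0, 0, 0, -0.022, 0, 0, 0, 0, 0, 0, -0.022, 0])

```text
time: 25.45
tool_pos: [0.4546, 0.152, 0.1105]
ee_rot: [3.14, 0.001, 1.98]
wrist_force: [-1.0, -1.7, 5.1]
width: 0.0295
finger_force: 30.0
```

move_arm(steps=[0, 0, 0, 0, 0, 0, 0.8, 0, 0, 0, 0, 0, 0, 0.8, 0, 0, 0, 0, 0, 0, 0.8, 0, 0, 0, 0, 0, 0, 0.8, 0, 0, 0, 0, 0, 0, 0.8, 0, 0, 0, 0, 0, 0.04, 0.8, 0, 0, 0, 0, 0, 0.08, 1, 0, 0, 0, 0, 0, 0.12, 1, 0, 0, 0, 0, 0, 0.16, 1, 0, 0, 0, -0.05, 0.04, 0.16, 1, 0, 0, 0, -0.1, 0.08, 0.16, 1, 0, 0, 0, -0.1, 0.08, 0.16, 1])

```text
time: 26.65
tool_pos: [0.3524, 0.2335, 0.2702]
ee_rot: [3.14, -0.001, 1.981]
wrist_force: [0.5, -0.1, -0.3]
width: 0.0944
finger_force: 0.0
```

Run:
```python
from h import *
P=[];C=[]
for n in("side","top"):
    im,d=snapshot(n);save(n+"7.png",im);W=cloud(n,d);m=d>0;P.append(W[m]);C.append(im[m].astype(int))
T=dict(large=(.4545,.1525,.12),small=(.368,.318,.11),square=(.6605,-.1197,.12),flat=(.5843,-.342,.12))
for k,(x,y,h) in T.items():
    for p,c in zip(P,C):
        s=(np.hypot(p[:,0]-x,p[:,1]-y)<.06)&(c[:,2]>c[:,0]+50)&(c[:,2]>c[:,1]+30)&(p[:,2]>h-.005)&(p[:,2]<h+.006)
        t=p[s];print(k,len(t),t.mean(0).round(4) if len(t) else "", np.median(t[:,2]).round(4),np.polyfit(t[:,0],t[:,2],1).round(2)[0] if len(t)>9 else "")
```

```text
large 86 [0.4533 0.1475 0.1183] 0.1182 0.01
large 140 [0.4554 0.1502 0.1193] 0.1193 0.01
small 70 [0.3667 0.3165 0.1081] 0.1079 -0.0
small 21 [0.3714 0.3132 0.1093] 0.1095 0.02
square 114 [ 0.6596 -0.1246  0.1185] 0.1185 -0.01
square 133 [ 0.6613 -0.121   0.1194] 0.1194 -0.03
flat 172 [ 0.5816 -0.3444  0.1189] 0.1189 0.03
flat 144 [ 0.5833 -0.3402  0.1196] 0.1197 0.04
```

View pics/side7.png

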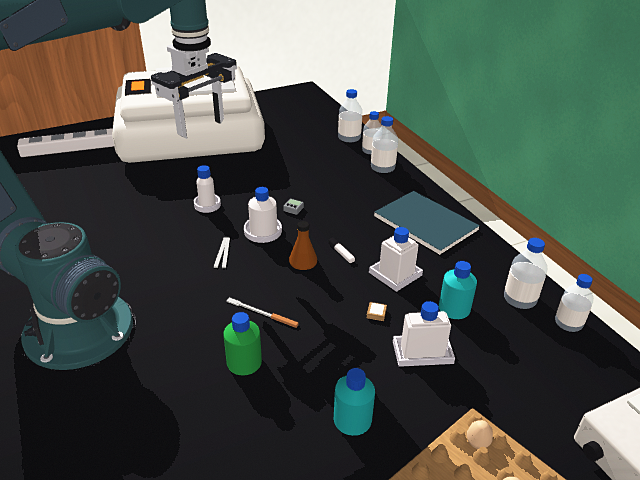

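View pics/top7.png

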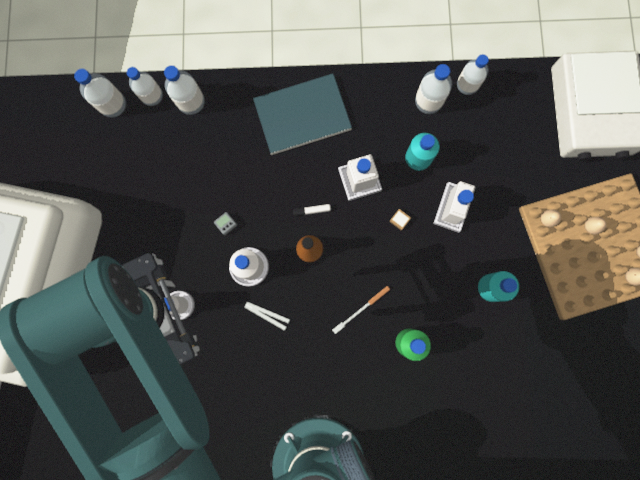

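All four bottles stand in their own trays at the right height (cap tops 4 mm above where they started), upright and centred. The flask is upright at (310,248) in the top view. The arm is clear.

```bash
python3 -c "
from bench import *
print(close_job())"
```

```text
the job is handed in; nothing more can be done
None
```

The job is handed in (the verdict was not shown): all four white bottles stand upright and centred in their own trays, and the flask is untouched and upright, finished at about 27 s of the 99 s limit.

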